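# Time the drum and hold the belt tensioner open

### The job

Get the blue belt unit ready for a new belt: first turn the dark drum so that its white mark squarely faces the yellow reader block, and let go of it. Then take hold of or push the white roller of the red sprung tensioner arm, swing the arm back, away from the drum, until its pawl clicks, go a little further, and finish holding it there with the gripper against the spring, so that your grip and not the pawl holds the spring back. Do not disturb the tools round about.

Things in the scene. Friction and masses are not known exactly. Their poses are not given: they have to be found in the camera images.
- belt_unit: Blue L-shaped steel bed plate, 265 x 300 x 12 mm, fixed to the table at a varying place and yaw. Frame: x away from the robot at yaw 0, y left, z up; origin on the table. It covers x -110 to +155 (right of y = -30: to +85), y -150 to +150 mm. In this frame, mm: drum axis (-60, -85), arm pivot (50, 30), reader centre (45, -85), pawl about (107, 24).
- drum (a joint): Turning angle of the drum about its upright axis, rad, counter-clockwise seen from above is positive. 0 = the white mark faces the reader squarely; it starts with the mark turned 0.6 to 2.2 rad counter-clockwise from there. Light friction (0.06 N m), stays where it is left; it turns from -3.1 to 3.1.
- drum_top (a point): Centre of the drum's top, 74 mm above the table. The drum is a dark upright cylinder, 46 mm in diameter, 58 mm tall (lowest 5 mm: flange of 54 mm), with a white stripe down its side and a white line on top from the centre to that stripe. Local x points to the mark. Grip it across from above at any yaw, TCP about 20 mm below its top.
- reader_window (a point): Middle of the black window of the yellow reader block (40 x 52 x 66 mm, fixed on the bed), 52 mm above the table, 83 mm from the drum axis; the window faces the drum. Has the bed's axes; the reader looks along -x.
- tension_arm (a joint): Swing of the red arm about its upright pivot, rad; + is clockwise from above, roller away from the drum (bed +y). Its spring pushes it to the rest stop 0 (0.56 N m there, +1.4 N m per rad: 5 to 12 N at the roller). The pawl adds up to 3 N, then clicks at about 0.39; if let go after that, the arm springs back onto the pawl at about 0.38. End stop 0.65. To be held above 0.45.
- pivot_top (a point): The arm's pivot axis, at 31 mm height; fixed to the bed, with the bed's axes. The roller's axis is 120 mm from it; at joint value q it lies at pivot + 120 mm * (-cos q, +sin q) along the bed's x and y.
- idler_roller: White upright plain roller on the free end of the red arm, 27 mm in diameter and 48 mm tall, from 32 to 80 mm above the table (small steel cap above it). It spins freely on its pin. Origin: centre of its underside. It may be pinched from above (TCP about 62 mm above the table) or pushed from the side.
- pawl (a joint): Brass sprung pawl behind the arm's tail, m. 0 = fully out; it is pushed back up to about 8 mm while the tail pin rides over its nose and snaps back to 0 at the click.
- tape_measure: Tape measure, 36 x 86 x 64 mm, loose bystander, left of the bed; origin centre of underside.
- magnet_square: Dark red triangular welding magnet lying flat, 90 x 90 x 16 mm, loose bystander, left of the bed; origin centre of underside.

How it is judged:
By the outcome, as a careful person would: the job done as asked, in the order asked, and still so for the second after the job is handed in, while the arm keeps its last pose, push and grip.
It also fails if it takes over 54 s, if anything falls off the work surface, if the arm or the gripper's body presses on something with over 40 N, if the wrist force passes 120 N, or if a joint passes its speed limit or range.

### The arm

A 7-joint arm with a two-finger parallel gripper is mounted at the origin on a cart in front of the work surface, level with it; the furniture and walls round the work are solid. World frame = base frame: x ahead of the robot, y to its left, z up, the work surface at z = 0. Lengths are in m, angles in rad, forces in N, time in s.
With the tool pointing down it reaches from about 0.4 to 0.85 m from the base axis. Payload 10.4 kg.
Tool frame: the origin (TCP) lies between the finger pads, 19 mm behind the fingertips; this is the grasp point; z points along the fingers, y is the line along which they close (so a half turn about z gives the same grasp; the last joint's range is limited). The gripper opens to 87 mm and grips with 3 to 60 N. Pads are 19 mm wide; open, the fingers measure 117 mm over their backs; the gripper's body (75 mm by 190 mm) begins 51 mm behind the grasp point.
Start: joints at [-1.149, 0.332, -0.065, 1.46, 0.022, 1.35, -0.088], TCP at [0.269, 0.564, 0.241] pointing down, gripper open.
Joint ranges: [-2.6, 2.6], [-0.5, 2.12], [-1.47, 1.34], [0.16, 2.42], [-1.27, 4.41], [0.06, 2.06], [-2.6, 2.6]. Speed limits (rad/s): [2.22, 2.22, 2.79, 2.79, 3.14, 3.14, 3.14].

### API

Orientations are given as a unit quaternion [x, y, z, w].
In Python, from bench import r, vision gives the robot as it stands.
- The arm moves only by the tool drive_tool, never from a script. Its argument "series" is a list of rows, each a list of 2 entries, a list of its own where there are three numbers: the shift along the world's x, y, z in cm, then the turn about the world's z in degrees. A call has exactly 10 rows; each row shifts and turns the commanded pose from where the row before left it; what a row does not reach is not made up. A row lasts 1/8 s, in which the tool goes at most 62.5 mm and 10.7 degrees, less where a joint would pass 70% of its speed; a pose out of reach is approached as far as the arm can. A call with a gripper value outside its range is refused whole. "hand" is the closure, from 0 (fully open) to 1 (shut), set as the call begins (left out, the last holds). The fingers move at their own pace and stop on an object; "newtons" is the grip in N (left out, the last holds). Time passes only in rows, so rows that do not move let the fingers close, or fill a call up. It gives the time, the measured TCP pose, the force, the opening and the grip force at its end, in the units of the state.
- r.read_state(): the state, without advancing time (a new reading comes with each control period).
- vision.camera(name): name is "scene" or "top" or "wrist"; returns a dict with "color" (480x640x3 uint8, red, green, blue), "intrinsics" (3x3 intrinsics, pixels), "R" (3x3) and "t" (3): a world point X has camera coordinates R X + t; the wrist camera has in their place "mount" (4x4, takes a point from camera to tool coordinates, whose origin is the TCP and whose axes are the flange's). Camera axes: x right, y down, z forward; pixel columns grow to the right and rows downward; lengths in m; the calibration is good to about 2 mm. A picture is of the moment at which its call begins: read the wrist's pose just before it. There is no depth.
- r.close_job(): hands the job in; it is judged then, once.
The state is a dict: "time": time; "joint_positions": joint angles; "joint_vel": joint speeds; "joint_torque": joint torques, N m; "ee_pos": TCP position; "eef_rot": TCP orientation; "ft_force": force on the tool from outside, world axes, zero at the start; "torque": the same for the moment, N m; "width": finger opening in m; "grip_force": force on a finger pad.
Only numpy, scipy, OpenCV 4.12 (cv2) and the standard library are available. Lean on these libraries where they do the work, as an engineer would, in place of code of your own. Each camera call takes 0.05 s, during which the arm holds its last target. There are 200 camera calls.

## Working session

There is one attempt and no reset: what is moved stays moved. The work goes in short steps, Python scripts to look and compute and a tool call to move; the robot and the scene stay as the last step left them, time stands still between calls to the robot, and variables do not carry over. Pictures are saved under pics/ and viewed, at most 10 in all, crops included, and the job is handed in when it is done.

Besides the shell and the picture viewer there is one more tool, called after "Request:" as name(argument=value, ...) on one line, values as JSON. drive_tool: Moves the arm, as the interface text tells. Its arguments: {"type":"object","properties":{"series":{"type":"array"},"hand":{"type":"number"},"newtons":{"type":"number"}},"required":["series"]}

```bash
mkdir -p pics; python3 - <<'E'
from bench import r, vision
import cv2,pickle
s=r.read_state();print(s['time'],s['ee_pos'],s['eef_rot'],s['width'])
for n in("scene","top"):
    c=vision.camera(n);cv2.imwrite(f"pics/{n}0.png",c["color"][:,:,::-1]);pickle.dump(c,open(f"{n}0.pkl","wb"));print(c["intrinsics"],c["R"],c["t"])
E
```

```text
0.0 [0.26875424 0.56386231 0.24044666] [ 2.20556191e-01  9.75374000e-01 -7.13851064e-04 -1.33848411e-04] 0.08711679115918206
[[531.22887949   0.         311.46762242]
 [  0.         531.22887949 251.79310012]
 [  0.           0.           1.        ]] [[-0.75740723 -0.65261594  0.02065727]
 [-0.25009542  0.26073858 -0.93245251]
 [ 0.60314722 -0.71141256 -0.36070154]] [0.5855368  0.15547739 0.87241011]
[[519.82363324   0.         320.92454019]
 [  0.         519.82363324 238.72376595]
 [  0.           0.           1.        ]] [[-0.023662   -0.99940588 -0.0250598 ]
 [-0.98025791  0.02811612 -0.19571386]
 [ 0.19630217  0.01993409 -0.9803408 ]] [0.30316886 0.52787162 0.91979381]
```

View pics/top0.png

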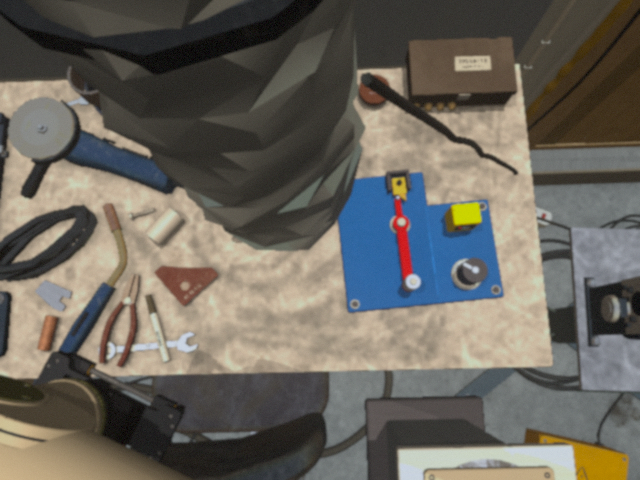

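View pics/scene0.png

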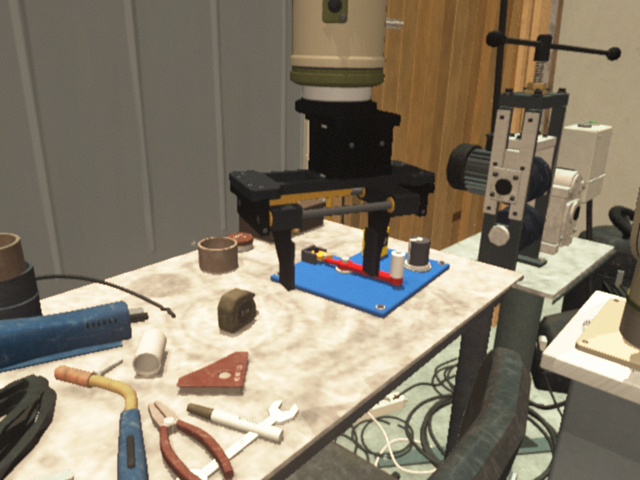

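The top view shows the bed at about (340–503, 173–312), with the roller at (413,282), pivot (400,224), drum (468,272) and reader (464,215). An occluder hides the tape measure there; the scene view shows it at (237,310). I'll enlarge the bed.

```bash
python3 - <<'E'
import cv2
a=cv2.imread("pics/top0.png")[168:318,335:510]
cv2.imwrite("pics/crop0.png",cv2.resize(a,None,fx=4,fy=4,interpolation=cv2.INTER_CUBIC))
E
```

```text
(no output)
```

View pics/crop0.png

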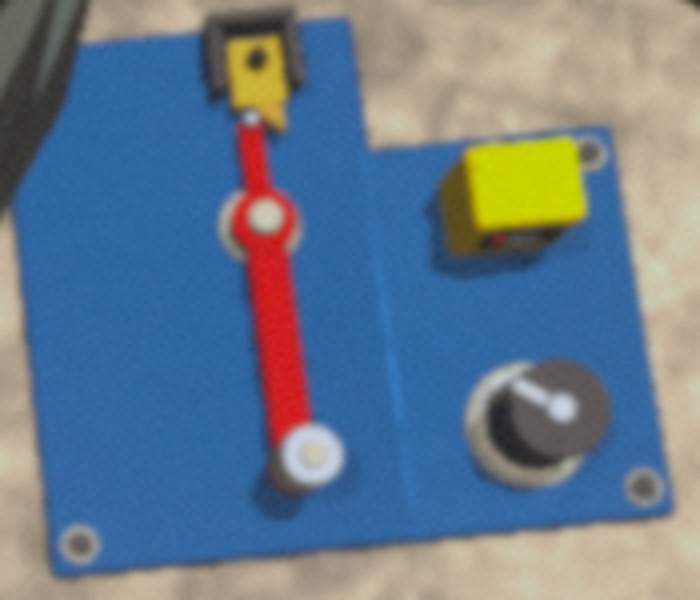

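The enlarged crop shows bed corners at crop (55,576), (673,515), (610,127) and (350,17), and the drum top centre at (562,408). The mark line runs to (518,382); the pivot is at (266,216) and the roller cap at (313,455).

```bash
cat > h.py <<'E'
import numpy as np, cv2
def proj(c,X):
    p=(c["R"]@np.atleast_2d(X).T).T+c["t"]; p=p@np.asarray(c["intrinsics"]).T; return p[:,:2]/p[:,2:]
def ray(c,u,v,z):
    R=np.array(c["R"]);o=-R.T@c["t"];d=R.T@np.linalg.inv(c["intrinsics"])@[u,v,1];return o+d*(z-o[2])/d[2]
def world(b,P):
    P=np.atleast_2d(P);c,s=np.cos(b[2]),np.sin(b[2]);return np.c_[b[0]+c*P[:,0]-s*P[:,1],b[1]+s*P[:,0]+c*P[:,1],P[:,2]]
E
python3 - <<'E'
from h import *;import pickle
from scipy.optimize import least_squares
c=pickle.load(open("top0.pkl","rb"))
px=np.array([[55,576],[673,515],[610,127],[350,17],[266,216],[562,408]])/4+[335,168]-.375
P=np.array([[-110,150,12],[-110,-150,12],[85,-150,12],[155,-30,12],[50,30,33],[-60,-85,74]])/1e3
f=lambda b:(proj(c,world(b,P))-px).ravel()
s=least_squares(f,[.5,-.1,0]);b=s.x;print(b,np.round(s.fun,1))
np.save("bed.npy",b)
D=world(b,P[5:])[0];rc=world(b,[[-.07,.03,.062]])[0];print("drum",D,"roller",rc,"pivot",world(b,P[4:5]))
k=lambda x,y:ray(c,x/4+335-.375,y/4+168-.375,.074)
a=k(562,408);m=k(518,382);d=m-a;print(a,m,"mark",np.arctan2(d[1],d[0])-b[2])
print(ray(c,313/4+335,455/4+168,.083))
for q in (0,.39,.5,.55):print(q,world(b,[[.05-.12*np.cos(q),.03+.12*np.sin(q),.062]]))
E
```

```text
[0.52058308 0.1017702  0.07264104] [-1.2  0.7  1.2  0.4  0.6 -1.   0.4 -1.  -0.5  0.6 -0.5  0.1]
drum [0.46691037 0.01263973 0.074     ] roller [0.44859037 0.12661068 0.062     ] pivot [[0.56827391 0.13531994 0.033     ]]
[0.46710879 0.01167159 0.074     ] [0.47949436 0.0304905  0.074     ] mark 0.9160755745645628
[0.44711758 0.12563815 0.083     ]
0 [[0.44859037 0.12661068 0.062     ]]
0.39 [[0.45426636 0.17276696 0.062     ]]
0.5 [[0.45906628 0.18505619 0.062     ]]
0.55 [[0.46168854 0.19045214 0.062     ]]
```

Request:
drive_tool(series=[[[1.5,-4.2,0],0],[[1.5,-4.2,0],0],[[1.5,-4.2,0],0],[[1.5,-4.2,0],0],[[1.5,-4.2,0],0],[[1.5,-4.2,0],0],[[1.5,-4.2,0],0],[[1.5,-4.2,0],0],[[1.5,-4.2,0],0],[[1.5,-4.2,0],0]], hand=0, newtons=15)

```text
time: 1.35
ee_pos: [0.4191, 0.1427, 0.2411]
eef_rot: [0.221, 0.975, 0.0, -0.0]
ft_force: [-0.2, 0.1, 0.1]
width: 0.0871
grip_force: 0.0
```

Request:
drive_tool(series=[[[1.0,-2.6,-1.0],0],[[1.0,-2.6,-1.5],0],[[1.0,-2.6,-1.5],0],[[1.0,-2.6,-1.5],0],[[0.8,-2.6,-1.5],0],[[0,0,-1],0],[[0,0,0],0],[[0,0,0],0],[[0,0,0],0],[[0,0,0],0]])

```text
time: 2.6
ee_pos: [0.467, 0.0146, 0.1616]
eef_rot: [0.22, 0.975, 0.0, 0.0]
ft_force: [0.7, -0.1, 0.8]
width: 0.0871
grip_force: 0.0
```

```bash
cat >> h.py <<'E'
from scipy.spatial.transform import Rotation as Ro
def wrist(name):
    from bench import r,vision
    s=r.read_state();c=vision.camera("wrist")
    cv2.imwrite(f"pics/{name}.png",c["color"][:,:,::-1])
    M=np.array(c["mount"]);T=np.eye(4);T[:3,:3]=Ro.from_quat(s["eef_rot"]).as_matrix();T[:3,3]=s["ee_pos"]
    W=np.linalg.inv(T@M)
    return s,dict(intrinsics=np.array(c["intrinsics"]),R=W[:3,:3],t=W[:3,3],color=c["color"])
E
python3 - <<'E'
from h import *;import pickle
s,c=wrist("w1");pickle.dump(c,open("w1.pkl","wb"));print(s['time'],s['ee_pos'],s['eef_rot'],s['ft_force'],s['joint_positions'])
b=np.load("bed.npy");print(proj(c,world(b,np.array([[-.06,-.085,.074],[-.07,.03,.08],[.05,.03,.033]]))))
E
```

```text
2.6 [0.46703135 0.01457144 0.16159193] [2.20306728e-01 9.75430587e-01 2.49366884e-04 2.31449640e-04] [ 0.65668439 -0.07429106  0.79753226] [-0.56055535  0.03523713  0.44421315  1.98668303 -0.01715173  1.12254492
  1.01738014]
[[314.41652999 250.08287693]
 [462.17111295 156.30310813]
 [494.90314827 277.7471282 ]]
```

View pics/w1.png

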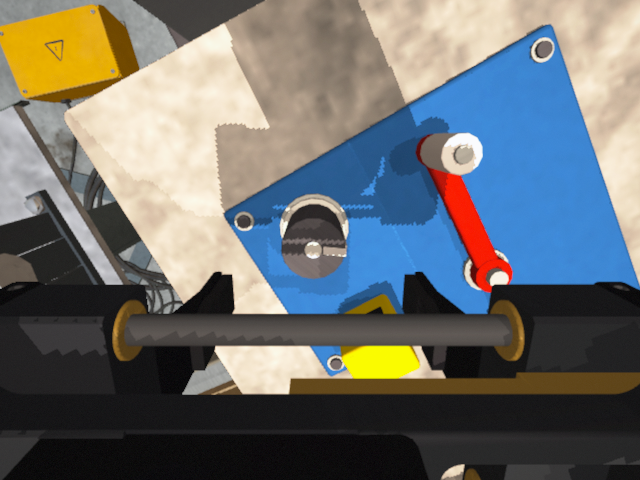

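The wrist view agrees with the fit: drum top at (313,250) against a prediction of (314,250), and the mark line runs to (346,252). Roller cap is at (463,154), pivot at (497,278), bed corners at (552,25) and (226,212).

```bash
python3 - <<'E'
from h import *;import pickle
from scipy.optimize import least_squares
c=pickle.load(open("w1.pkl","rb"));b0=np.load("bed.npy")
# white line pixels on the drum top
im=c["color"].astype(int);pts=[]
for v in range(238,266):
    for u in range(318,350):
        p=im[v,u]
        if p.min()>165: pts.append((u,v))
pts=np.array(pts);print(len(pts),pts.min(0),pts.max(0))
w=np.array([ray(c,u,v,.074)[:2] for u,v in pts])
px=np.array([[552,25],[226,212],[497,278],[313.5,250]])
P=np.array([[-110,150,12],[-110,-150,12],[50,30,33],[-60,-85,74]])/1e3
s=least_squares(lambda b:(proj(c,world(b,P))-px).ravel(),b0);b=s.x;print(b0,b,np.round(s.fun,1))
D=world(b,P[3:])[0];print("drum",D)
d=w-D[:2];n=np.hypot(*d.T);k=(n<.023)&(n>.007);m=d[k].mean(0);print(k.sum(),"mark world deg",np.degrees(np.arctan2(m[1],m[0])),"bed",np.degrees([b0[2],b[2]]))
vx,vy,_,_=cv2.fitLine(w[k].astype(np.float32),2,0,.01,.01).ravel();print(np.degrees(np.arctan2(vy,vx)))
e=world(b,[[.045,-.085,.05]])[0]-D;print(np.degrees(np.arctan2(e[1],e[0])))
E
```

```text
32 [318 238] [345 256]
[0.52058308 0.1017702  0.07264104] [0.52092897 0.10225678 0.06826429] [ 2.3 -1.  -3.2  2.3 -1.6  0.1  1.8 -0.4]
drum [0.46686668 0.01336208 0.074     ]
26 mark world deg 52.917389441533864 bed [4.16202496 3.91125563]
72.29381
3.911255625881376
```

```bash
python3 - <<'E'
import cv2
a=cv2.imread("pics/w1.png")[185:285,260:380]
cv2.imwrite("pics/crop1.png",cv2.resize(a,None,fx=6,fy=6,interpolation=cv2.INTER_CUBIC))
E
```

```text
(no output)
```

View pics/crop1.png

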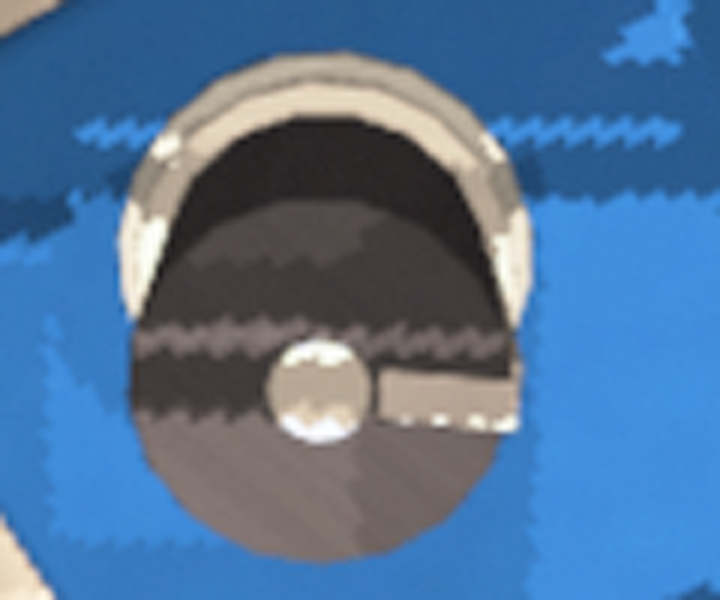

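The crop shows the drum disc centred near (323,380) and the mark line running from (380,395) to (517,403).

```bash
python3 - <<'E'
from h import *;import pickle
c=pickle.load(open("w1.pkl","rb"))
k=lambda x,y:ray(c,x/6+260-.4,y/6+185-.4,.074)[:2]
A=lambda d:np.degrees(np.arctan2(d[1],d[0]))
p,q,o=k(380,395),k(517,403),k(323,380);print(o,q,A(q-p),A(q-o),A(q-k(319,392)),np.hypot(*(q-o)))
E
```

```text
[0.46515865 0.01270412] [0.4776467  0.03226588] 61.037812421378455 57.4461920356582 61.20844580873463 0.02320805629805243
```

Request:
drive_tool(series=[[[-0.1,-0.2,-1.5],0],[[0,0,-2],0],[[0,0,-2],0],[[0,0,-2],0],[[0,0,-1.5],0],[[0,0,-1],0],[[0,0,-0.8],0],[[0,0,0],0],[[0,0,0],0],[[0,0,0],0]])

```text
time: 3.9
ee_pos: [0.4663, 0.0123, 0.0537]
eef_rot: [0.221, 0.975, 0.0, 0.0]
ft_force: [-0.3, 0.1, -0.5]
width: 0.0874
grip_force: 0.0
```

Request:
drive_tool(series=[[[0,0,0],0],[[0,0,0],0],[[0,0,0],0],[[0,0,0],0],[[0,0,0],0],[[0,0,0],0],[[0,0,0],0],[[0,0,0],0],[[0,0,0],0],[[0,0,0],0]], hand=1, newtons=15)

```text
time: 5.15
ee_pos: [0.4656, 0.0114, 0.0532]
eef_rot: [0.221, 0.975, -0.0, -0.0]
ft_force: [-2.8, -4.3, 3.6]
width: 0.0454
grip_force: 15.0
```

Request:
drive_tool(series=[[[-0.1,-0.1,0],-5],[[0,0,0],-8],[[0,0,0],-8],[[0,0,0],-8],[[0,0,0],-8],[[0,0,0],-8],[[0,0,0],-6],[[0,0,0],-4],[[0,0,0],0],[[0,0,0],0]])

```text
time: 6.4
ee_pos: [0.4657, 0.0115, 0.0533]
eef_rot: [0.645, 0.764, 0.001, 0.001]
ft_force: [5.8, -0.0, -6.2]
width: 0.0455
grip_force: 15.0
```

Request:
drive_tool(series=[[[0,0,0],0],[[0,0,0],0],[[0,0,0],0],[[0,0,0],0],[[0,0,0],0],[[0,0,0],0],[[0,0,2],0],[[0,0,3],0],[[0,0,3],0],[[0,0,0],0]], hand=0)

```text
time: 7.65
ee_pos: [0.4662, 0.0114, 0.1352]
eef_rot: [0.646, 0.763, 0.002, 0.001]
ft_force: [-0.6, -0.1, -0.4]
width: 0.0868
grip_force: 0.0
```

```bash
python3 - <<'E'
from h import *;import pickle
s,c=wrist("w2");pickle.dump(c,open("w2.pkl","wb"));print(s['time'],s['ee_pos'],s['eef_rot'])
b=np.load("bed.npy");u=proj(c,world(b,np.array([[-.06,-.085,.074],[.025,-.085,.052]])));print(u)
cv2.imwrite("pics/w2b.png",cv2.resize(c["color"][:,:,::-1],(800,600),interpolation=cv2.INTER_CUBIC))
E
```

```text
7.65 [0.4662352  0.0114411  0.13515351] [0.6460024  0.76333266 0.00180721 0.00093904]
[[319.42195656 260.99373946]
 [439.11313134 260.59046151]]
```

View pics/w2b.png

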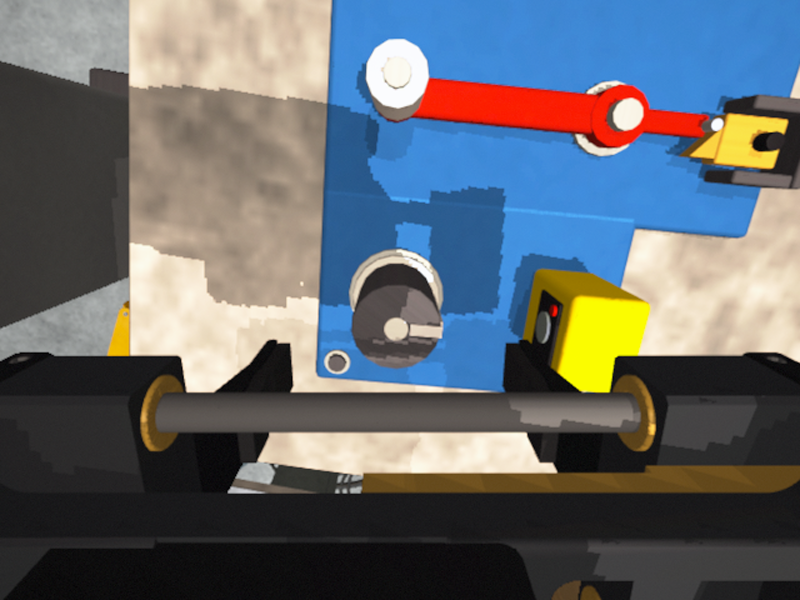

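The mark now points nearly at the reader. In this image the drum centre is around (397,326), the mark tip is at (442,331), and the bed crease runs (330,192)→(635,220). I'll measure it more precisely.

```bash
python3 - <<'E'
import cv2
a=cv2.imread("pics/w2.png")[190:300,275:365]
cv2.imwrite("pics/crop2.png",cv2.resize(a,None,fx=5.4,fy=5.4,interpolation=cv2.INTER_CUBIC))
E
```

```text
(no output)
```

View pics/crop2.png

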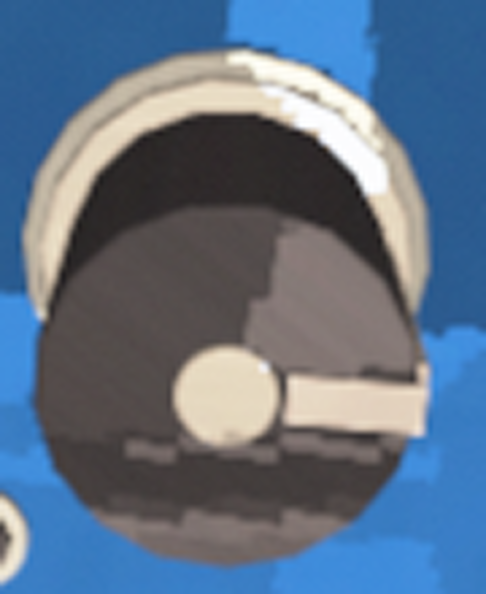

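Crop: the line's midline runs from (286,401) to (425,406).

```bash
python3 - <<'E'
from h import *;import pickle
c=pickle.load(open("w2.pkl","rb"));b=np.load("bed.npy")
k=lambda x,y:ray(c,x/5.4+275-.4,y/5.4+190-.4,.074)[:2]
f=lambda x,y,z:ray(c,x*.8,y*.8,z)[:2]
A=lambda d:np.degrees(np.arctan2(d[1],d[0]))
p,q=k(286,401),k(425,406);print("mark",A(q-p))
print("disc c",k(233,387),A(q-k(233,387)))
print("crease",A(f(635,220,.012)-f(330,192,.012)),"near edge",A(f(333,0,.012)-f(318,376,.012))-90,"right edge",A(f(505,391,.012)-f(318,376,.012)),"bed",np.degrees(b[2]))
P,Rl=f(628,113,.035),f(397,71,.083);print("arm",P,Rl,A(P-Rl))
E
```

```text
mark 7.258685665051435
disc c [0.46589007 0.01228243] 3.4476675937530783
crease 4.413722078433481 near edge 4.561963617840632 right edge 4.344496610277816 bed 4.162024964192853
arm [0.56899689 0.13668209] [0.4465266  0.12667394] 4.671770575610324
```

The mark is within about 1–2° of the bed axis and released. Next is the roller.

Request:
drive_tool(series=[[[0,0.5,0.5],5],[[-0.3,1.5,0],9],[[-0.3,2,0],9],[[-0.3,2,0],9],[[-0.3,2,0],9],[[-0.3,2,0],9],[[-0.3,1,0],9],[[-0.1,0.5,0],6],[[0,0,-1],0],[[0,0,-1.5],0]], hand=0.2)

```text
time: 8.95
ee_pos: [0.4457, 0.1258, 0.1119]
eef_rot: [0.136, 0.991, -0.0, -0.0]
ft_force: [0.8, 0.3, 0.4]
width: 0.0696
grip_force: 0.0
```

Request:
drive_tool(series=[[[0,0,-1],0],[[0,0,-1.5],0],[[0,0,-1.3],0],[[0,0,-1],0],[[0,0,-0.5],0],[[0,0,0],0],[[0,0,0],0],[[0,0,0],0],[[0,0,0],0],[[0,0,0],0]])

```text
time: 10.2
ee_pos: [0.4459, 0.1263, 0.0604]
eef_rot: [0.135, 0.991, 0.0, 0.0]
ft_force: [0.3, 0.4, -0.0]
width: 0.0695
grip_force: 0.0
```

Request:
drive_tool(series=[[[0,0,0],0],[[0,0,0],0],[[0,0,0],0],[[0,0,0],0],[[0,0,0],0],[[0,0,0],0],[[0,0,0],0],[[0,0,0],0],[[0,0,0],0],[[0,0,0],0]], hand=1, newtons=35)

```text
time: 11.45
ee_pos: [0.4459, 0.1259, 0.0602]
eef_rot: [0.135, 0.991, -0.0, -0.0]
ft_force: [-1.6, -5.1, 3.1]
width: 0.0264
grip_force: 35.0
```

Request:
drive_tool(series=[[[0,0.6,0],0],[[0,0.6,0],0],[[0,0.6,0],0],[[0.1,0.6,0],0],[[0.1,0.6,0],0],[[0.1,0.6,0],0],[[0.1,0.4,0],0],[[0.1,0.4,0],0],[[0.1,0.4,0],0],[[0,0,0],0]])

```text
time: 12.7
ee_pos: [0.4518, 0.1731, 0.0601]
eef_rot: [0.135, 0.991, -0.001, -0.0]
ft_force: [-2.8, -8.7, 4.6]
width: 0.0261
grip_force: 35.0
```

Request:
drive_tool(series=[[[0.1,0.4,0],0],[[0.2,0.4,0],0],[[0.2,0.4,0],0],[[0.1,0.2,0],0],[[0,0,0],0],[[0,0,0],0],[[0,0,0],0],[[0,0,0],0],[[0,0,0],0],[[0,0,0],0]])

```text
time: 13.95
ee_pos: [0.4574, 0.1866, 0.0601]
eef_rot: [0.135, 0.991, -0.001, -0.001]
ft_force: [-3.6, -9.8, 6.4]
width: 0.0259
grip_force: 35.0
```

```bash
python3 - <<'E'
from h import *;from bench import vision
s,c=wrist("w3");print(s['time'],s['ee_pos'],s['ft_force'],s['width'],s['grip_force'])
p=world(np.load("bed.npy"),[[.05,.03,.06]])[0];d=s['ee_pos']-p;print("q",np.pi-np.arctan2(d[1],d[0])+.0745,np.hypot(d[0],d[1]))
t=vision.camera("top")["color"][:,:,::-1][150:320,330:515]
w=c["color"][:,:,::-1]
cv2.imwrite("pics/w3b.png",np.hstack([cv2.resize(t,(400,368)),cv2.resize(w,(400,300))[:300] if 0 else cv2.resize(w,(400,368))]))
E
```

```text
13.95 [0.45736322 0.18664169 0.06008848] [-3.64755596 -9.76896293  6.38062816] 0.02592077252866938 35.00052751041949
q 0.5078899699056252 0.12220925373924488
```

View pics/w3b.png

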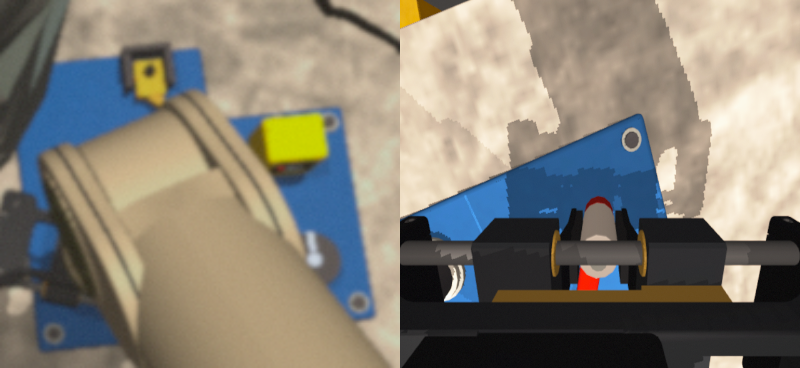

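The roller is pinched at q≈0.51 and the force matches the spring. In the top view the pawl is back out. I'll check the drum mark against its expected direction in the top view.

```bash
python3 - <<'E'
from h import *;from bench import vision
cs=[vision.camera("top") for _ in range(6)];c=cs[0]
im=np.mean([k["color"] for k in cs],0).astype(np.uint8)
b=np.load("bed.npy");b[2]=np.radians(4.35)
D=np.array([.4658,.0118,.074])
x0,y0=440,240;S=10
o=cv2.resize(im[y0:y0+60,x0:x0+70,::-1],None,fx=S,fy=S,interpolation=cv2.INTER_CUBIC)
for a in(-6,0,6):
    t=b[2]+np.radians(a);print(a,(proj(c,[D,D+.023*np.array([np.cos(t),np.sin(t),0])])-[x0,y0]+.45)*S)
cv2.imwrite("pics/t4.png",o)
E
```

```text
-6 [[355.6286878  307.95660053]
 [348.92374746 182.16949579]]
0 [[355.6286878  307.95660053]
 [335.61823614 182.84124173]]
6 [[355.6286878  307.95660053]
 [322.53125047 184.87718765]]
```

View pics/t4.png

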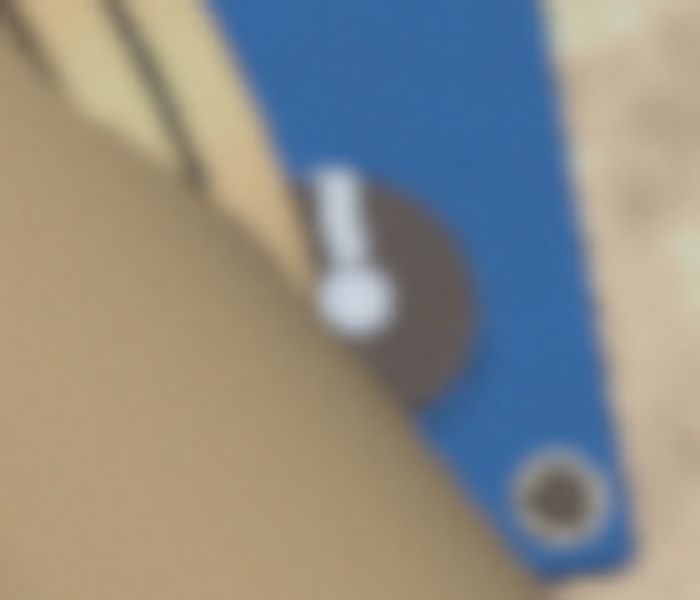

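The mark runs from (356,300) to (337,170). That's within about 1° of the square direction predicted for it (tip at about (336,183)). The drum is right and the tensioner is held, so I'll hand in.

```bash
python3 -c "
from bench import r
s=r.read_state();print(s['time'],s['ee_pos'],s['grip_force']);print(r.close_job())"
```

```text
14.35 [0.45735985 0.18666358 0.06010333] 35.00057171098888
the job is handed in; nothing more can be done
None
```

I handed the job in at 14.4 s: the drum's mark faces the reader to within about 1–2° and is released, and the gripper holds the tensioner arm at about 0.51 rad, past the pawl click (about 0.39), against the spring with a 35 N grip.

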